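# Load a serology tile on the agglutination viewer

### The job

Set up the white serology tile for reading: push the viewer's red shutter knob on by one click, so that the shutter stands in its open (middle) stop and never runs on to the amber one, and lay the tile flat, spots up, centred and squarely along the viewer's raised bridge, without dropping it. The tile lies between fences where its sides cannot be gripped, so first slide it along the riser until one end sticks out well past the riser's edge (at least 35 mm, still lying flat), then take it by that end. Do not knock or shift the bottle and other things standing around.

Things in the scene. Friction and masses are not known exactly. Their poses are not given: they have to be found in the camera images.
- tile: White rigid serology tile, 60 x 150 x 5 mm, about 0.11 kg, with two rows of six coloured flat spots. Loose. Origin: centre of its underside; x across its width (60), y along its length (150), z up. It starts flat on the riser's deck between the fences, its length along the fences. Same both ways round.
- riser: Fixed metal stand bearing the tile. Origin: centre of its foot, on the bench; x across, y along its length. Deck dark steel, 100 (x) x 220 (y) mm, top at z = 70 mm. Along each long side a bright fence, 12 mm high above the deck, full length; the clear channel between the fences is 66 mm wide, centred on x = 0, and open at both ends (y = +110 and y = -110 mm). Nothing holds the tile but friction; fingers do not fit between tile and fence.
- viewer: Fixed white reading lamp box. Origin on the bench under the middle of its raised bridge; x across the bridge, y along it. Base: x from -105 to +60, y from -95 to +95 mm, top at z = 45 mm. Bridge: black with a clear middle, 42 mm wide (x), 130 mm long (y), 8 mm thick, top at z = 70 mm, on legs at its two ends, so 17 mm free under it and 25 mm from its top down to the base.
- window (a point): Middle of the bridge's top face, where the centre of the tile's underside belongs, the tile's length along the viewer's y. Axes as the viewer's.
- shutter (a joint): Position in m of the filter slide under the bridge, growing as it moves along the viewer's +y. Three sprung indexed stops: 0 = blank (shut), 0.040 = open (wanted), 0.080 = amber filter (end). It starts in or close to stop 0. About 7 N pushes it out of a stop; once about 0.02 (half way) it pulls itself on into the next stop; it would leave the 0.040 stop for the amber one at about 0.060.
- shutter_knob (a point): Top centre of the slide's upright red knob: 18 mm across, 38 mm tall, top 85 mm above the bench (40 above the base). It stands at viewer x = -85 mm, y = -40 mm when the joint reads 0, y = 0 when it reads 0.040. Grey, green and orange marks on the base beside its path show the three stops; green (y = 0) is open. The arm from knob to slide rises 5 mm above the base.
- bottle: White reagent bottle, loose, 60 mm across, 125 mm tall. Origin at the centre of its foot. Stands on the bench 60 to 90 mm out from one end of the riser, too close for the tile to be slid out at that end. Leave it.
- dish: Shallow round dish, loose, 80 mm across, 15 mm high, on the bench off the riser's other end. Origin at the centre of its foot. Low enough to work above. Leave it.
- jar: Amber jar with blue cap, loose, 56 mm across, 70 mm tall, beyond the viewer. Origin at its foot. Leave it.
- tipbox: Blue box with clear lid, loose, 75 x 110 x 55 mm, beyond the riser. Origin at its foot. Leave it.
- rack: Yellow rack of capped tubes, loose, 70 x 180 mm, 94 mm tall, at the back. Origin at its foot. Leave it.
- pipette: White electronic pipette lying flat, loose, about 30 x 204 x 23 mm, length along its y, near the robot. Origin at its underside. Leave it.
Things that resemble listed ones, but are neither listed nor needed, are in the scene too. Several things have the shape of the tile; the one meant has the colours described above. What is shaped like the riser but green is not meant.

How it is judged (in metres and radians):
On the way, in this order (a step that is already met when the one before it is completed fails the run):
1. the tile lies flat on the riser's deck with one end at least 35 mm past the riser's edge ((y of tile in the frame of riser above 0.07 m or y of tile in the frame of riser below -0.07 m) and z of tile in the frame of riser between 0.066 and 0.074 m and angle between tile's own z axis and vertical below 0.06 rad), for 0.1 s.
2. the tile is lifted at least 25 mm clear of the deck (z of tile in the frame of riser above 0.095 m), for 0.1 s.
At the end, for the whole second after the job is handed in: The tile rests flat and still on the viewer's bridge, its centre within 12 mm across and 18 mm along of the bridge's middle, its length within 8 degrees of the bridge's, spots up; the shutter stands in its middle stop (0.040 m, within 6 mm) (x of tile in the frame of viewer between -0.012 and 0.012 m and y of tile in the frame of viewer between -0.018 and 0.018 m and z of tile in the frame of viewer between 0.066 and 0.074 m and angle between the y axis of tile and the y axis of viewer, either way round below 0.14 rad and angle between tile's own z axis and vertical below 0.06 rad and linear speed of tile below 0.02 m/s and value of joint shutter between 0.034 and 0.046 m); the robot touches nothing.
It fails at once if the shutter is run on to the amber stop (value of joint shutter above 0.066 m).
It fails at once if the tile is dropped or flung (over 0.5 m/s while not held) (linear speed of tile above 0.5 m/s and contact force between the fingers and tile below 0.1 N).
It fails at once if a bystander (bottle, dish, jar, tip box, rack or pipette) is shifted over 25 mm or tipped (distance of any of bottle, dish, jar, tipbox, rack, pipette from where it was at the start of the episode above 0.025 m or angle between any of bottle, dish, jar, tipbox, rack, pipette's own z axis and vertical above 0.3 rad).
It also fails if it takes over 61 s, if anything falls off the work surface, if the arm or the gripper's body presses on something with over 40 N, if the wrist force passes 120 N, or if a joint passes its speed limit or range.

### The arm

A 7-joint arm with a two-finger parallel gripper is mounted at the origin on the work surface. World frame = base frame: x ahead of the robot, y to its left, z up, the work surface at z = 0. Lengths are in m, angles in degrees, forces in N, time in s.
With the tool pointing down it reaches from about 0.35 to 0.9 m from the base axis. Payload 7.2 kg.
Tool frame: the origin (TCP) lies midway between the tips of the shut fingers; the grasp point (between the pads) lies 19 mm behind it; z points along the fingers, y is the direction in which the jaws open and shut (so a half turn about z gives the same grasp; the last joint's range is limited). The gripper opens to 88 mm and grips with 3 to 60 N. Pads are 20 mm wide; open, the fingers measure 115 mm over their backs; the gripper's body (75 mm by 178 mm) begins 61 mm behind the grasp point.
Start: joints at [-74.209, 23.554, -0.728, 91.456, 0.321, 64.991, -4.71], TCP at [0.211, 0.588, 0.223] pointing down, gripper open.
Joint ranges: [-169.25, 169.25], [-16.82, 113.86], [-84.01, 82.57], [7.8, 145.47], [-59.2, 239.2], [7.22, 106.19], [-163.78, 163.78]. Speed limits (degrees/s): [136.94, 136.94, 172.46, 172.46, 180, 180, 180].

### API

Orientations are given as a 3x3 rotation matrix whose columns are the frame's x, y, z axes.
In Python, from bench import get_state, camera, close_job gives the robot as it stands. The module is installed in compiled form; this text tells all that it offers.
- The arm moves only by the shell command python3 -m crank 'ROWS' [OPENING]. ROWS is JSON, a list of rows, each an object of numbers: "tx", "ty", "tz": the shift along the tool's x, y, z normalised to -1 to 1, where 1 is 80 cm; "ax", "ay", "az": the turn, a rotation vector about the tool's x, y, z normalised to -1 to 1, where 1 is 2 rad. A call has 1 to 20 rows; each row is the pose to reach, as a shift and turn from the pose measured when the call began, along the tool's axes at that moment; what a row does not reach only later rows make up. A row lasts 1/8 s, in which the tool goes at most 62.5 mm and 10.7 degrees, less where a joint would pass 70% of its speed; a pose out of reach is approached as far as the arm can. A call with a number of a shift or a turn outside -1 to 1 is refused whole. A call with a gripper value outside its range is refused whole. OPENING is the closure in counts, from 0 (fully open) to 255 (shut), set as the call begins (- or left out, the last holds). The fingers move at their own pace and stop on an object; the grip force is fixed at half the most. Time passes only in rows, so rows that repeat a pose let the fingers close. It gives the time, the measured TCP pose, the force and the opening at its end, in the units of the state.
- get_state(): the state, without advancing time (a new reading comes with each control period).
- camera(name): name is "scene" or "top"; returns a dict with "color" (480x640x3 uint8, red, green, blue), "depth" (480x640 float32, m along the optical axis (not along the pixel's ray), 0 where there is no reading), "K" (3x3 intrinsics, pixels), "extrinsics" (4x4, takes a point from world to camera coordinates). Camera axes: x right, y down, z forward; pixel columns grow to the right and rows downward; lengths in m; the calibration is good to about 2 mm. A picture is of the moment at which its call begins.
- close_job(): hands the job in, once; it reports no verdict.
The state is a dict: "t": time; "qpos": joint angles; "qd": joint speeds; "effort": joint torques, N m; "ee_pos": TCP position; "tool_rot": TCP orientation; "ft_force": force on the tool from outside, world axes, zero at the start; "torque": the same for the moment, N m; "finger_gap": finger opening in m.
Only numpy, scipy, OpenCV 4.12 (cv2) and the standard library are available. Lean on these libraries where they do the work, as an engineer would, in place of code of your own. Each camera call takes 0.05 s, during which the arm holds its last target.

## Working session

There is one attempt and no reset: what is moved stays moved. The work goes in short steps, Python scripts to look and compute and a shell command to move; the robot and the scene stay as the last step left them, time stands still between calls to the robot, and variables do not carry over. Pictures are saved under pics/ and viewed, and the job is handed in when it is done.

```bash
ls; mkdir -p pics; python3 - <<'E'
from bench import get_state, camera
import cv2,numpy as np
s=get_state();print(s)
for n in("scene","top"):
    c=camera(n);cv2.imwrite(f"pics/{n}0.png",c["color"][:,:,::-1]);print(n,c["K"].round(1).tolist(),c["extrinsics"].round(4).tolist())
    np.savez(f"{n}0.npz",**c)
E
```

```text
pics
{'t': 0.0, 'qpos': array([-74.21045787,  23.59895973,  -0.72967842,  91.50337145,
         0.32106214,  64.99119002,  -4.70902677]), 'qd': array([-0.03733399,  0.02063325,  0.02353016,  0.04047518,  0.01112682,
       -0.02264762,  0.08094958]), 'effort': array([-1.36715444e-03, -5.87963498e+01,  6.41323831e-01, -2.91080528e+01,
       -5.37396327e-02,  1.85009802e-02,  1.58681569e-04]), 'ee_pos': array([0.2105118 , 0.58794134, 0.2218253 ]), 'tool_rot': array([[-9.41507571e-01,  3.36991548e-01, -4.35773193e-04],
       [ 3.36991812e-01,  9.41506325e-01, -1.53597177e-03],
       [-1.07326288e-04, -1.59298105e-03, -9.99998725e-01]]), 'ft_force': array([ 0.37211228,  0.42661316, -0.37647578]), 'torque': array([-0.06695378,  0.01233315,  0.00059829]), 'finger_gap': 0.08789058402769015}
scene [[441.1, 0.0, 323.9], [0.0, 441.1, 238.9], [0.0, 0.0, 1.0]] [[-0.3743, 0.9273, 0.0059, 0.1867], [0.512, 0.212, -0.8324, -0.1774], [-0.7731, -0.3086, -0.5541, 1.6578], [0.0, 0.0, 0.0, 1.0]]
top [[545.5, 0.0, 314.4], [0.0, 545.5, 239.8], [0.0, 0.0, 1.0]] [[-0.0428, -0.9991, -0.0006, 0.0083], [-0.9718, 0.0418, -0.232, 0.5253], [0.2319, -0.0094, -0.9727, 1.3215], [0.0, 0.0, 0.0, 1.0]]
```

View pics/scene0.png

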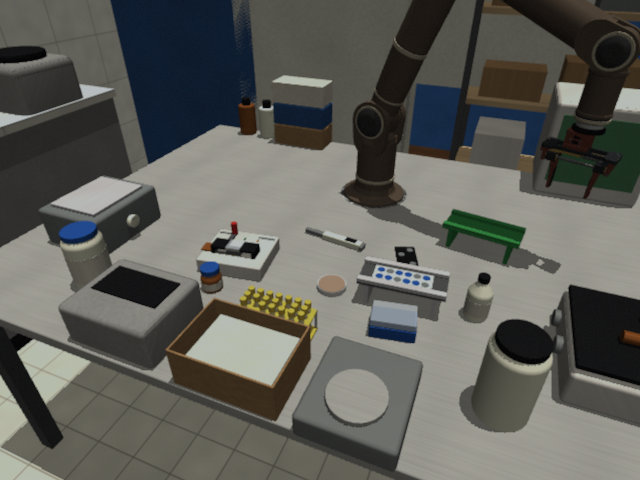

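View pics/top0.png

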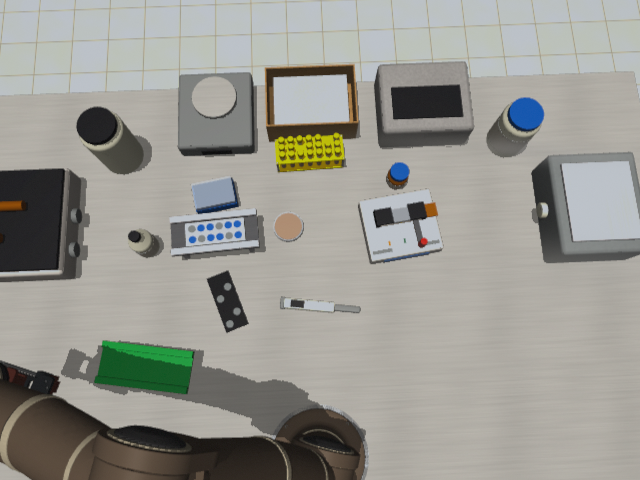

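```bash
cat > h.py <<'E'
import numpy as np,cv2
from bench import get_state,camera
def load(n,k):
    c=camera(n);np.savez(f"{n}{k}.npz",**c);return c
def pts(c):
    K=c["K"];E=c["extrinsics"];d=c["depth"].astype(float)
    v,u=np.mgrid[0:480,0:640]
    p=np.stack([(u-K[0,2])/K[0,0]*d,(v-K[1,2])/K[1,1]*d,d],-1)
    return (p-E[:3,3])@E[:3,:3]
def atz(c,u,v,z):
    K=c["K"];E=c["extrinsics"];R=E[:3,:3]
    o=-R.T@E[:3,3];r=R.T@np.array([(u-K[0,2])/K[0,0],(v-K[1,2])/K[1,1],1])
    return o+r*(z-o[2])/r[2]
def proj(c,p):
    K=c["K"];E=c["extrinsics"];q=E[:3,:3]@np.array(p)+E[:3,3];q=K@q;return q[:2]/q[2]
def crop(c,x0,x1,y0,y1,s,f):
    cv2.imwrite(f,cv2.resize(c["color"][y0:y1,x0:x1,::-1],None,fx=s,fy=s,interpolation=cv2.INTER_CUBIC))
E
python3 - <<'E'
from h import *
c=dict(np.load("top0.npz"))
crop(c,120,320,170,340,4,"pics/c1.png")
crop(c,350,450,180,270,8,"pics/c2.png")
p=pts(c)
for (u,v) in [(215,232),(180,234),(252,229),(214,214),(214,249),(400,214),(422,242),(143,240),(288,227),(370,240),(215,195),(400,172),(310,150),(325,305)]:
    print(u,v,p[v,u].round(4))
E
```

```text
215 232 [0.5535 0.2356 0.0735]
180 234 [0.5521 0.3237 0.0735]
252 229 [0.5601 0.1433 0.0629]
214 214 [0.5983 0.2365 0.0822]
214 249 [0.5075 0.2364 0.0827]
400 214 [ 0.5812 -0.2349  0.0709]
422 242 [ 0.5033 -0.282   0.082 ]
143 240 [0.5349 0.4096 0.0955]
288 227 [0.5739 0.0534 0.0158]
370 240 [ 0.5241 -0.1577  0.0388]
215 195 [0.658 0.239 0.054]
400 172 [ 0.6946 -0.244   0.0701]
310 150 [ 0.7563 -0.0128  0.0926]
325 305 [ 0.3636 -0.0342  0.022 ]
```

View pics/c1.png

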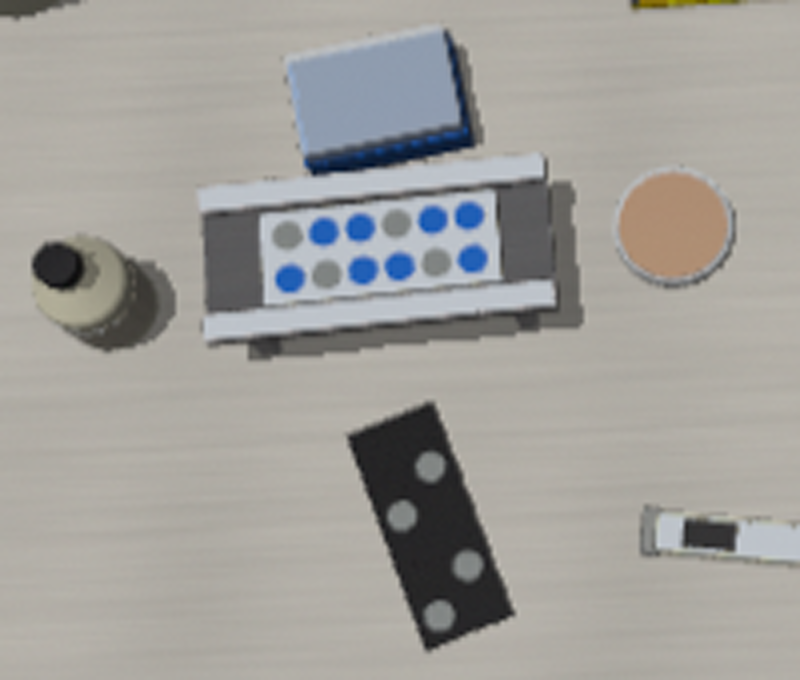

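View pics/c2.png

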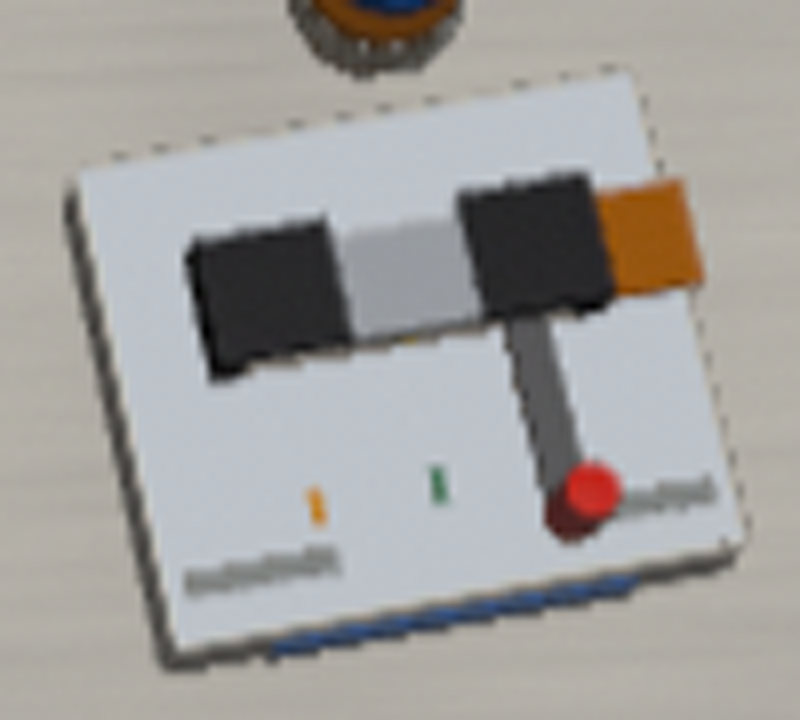

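Candidates: a white tile with blue/grey spots on the steel riser at top-view (215,232) is the target. The black card with grey spots at (228,300) and the green riser at (145,367) are decoys. The crops confirm this, and they show the bottle beyond the riser's left (+y) end, so I'll slide right over the dish. The viewer is at about (400,225). Its red knob is at (422,242), with the green mark left of it at (405,241).

```bash
python3 - <<'E'
from h import *
c=dict(np.load("top0.npz"))
def q(u,v,z,o,s): return atz(c,o[0]+(u+.5)/s-.5,o[1]+(v+.5)/s-.5,z)
o=(120,170)
for n,L,z in [("fence outer TL,TR,BR,BL",[(198,190),(545,155),(556,304),(206,342)],.082),("tile",[(261,212),(495,190),(501,281),(265,306)],.075)]:
    P=np.array([q(u,v,z,o,4) for u,v in L]);print(n,P[:,:2].round(4).tolist(),P.mean(0)[:2].round(4),"lens",[np.linalg.norm(P[i]-P[(i+1)%4]).round(4) for i in range(4)])
    d=P[0]-P[1]+P[3]-P[2];print("yaw of +y->",np.degrees(np.arctan2(-d[0],d[1])))
o=(350,180)
for n,L,z in [("bridge",[(190,240),(590,173),(612,297),(212,378)],.07),("base",[(78,172),(630,72),(745,545),(170,655)],.045)]:
    P=np.array([q(u,v,z,o,8) for u,v in L]);print(n,P[:,:2].round(4).tolist(),P.mean(0)[:2].round(4),"lens",[np.linalg.norm(P[i]-P[(i+1)%4]).round(4) for i in range(4)])
    d=P[0]-P[1]+P[3]-P[2];print("yaw",np.degrees(np.arctan2(-d[0],d[1])))
print("knob",q(593,490,.085,o,8),"green",q(439,485,.045,o,8),"orange",q(317,506,.045,o,8))
# depth-based refinement
p=pts(c);z=p[...,2]
def rect(m,n):
    X=p[m][:,:2].astype(np.float32)*1000;r=cv2.minAreaRect(X);print(n,len(X),r)
v,u=np.mgrid[0:480,0:640]
rect((abs(z-.0825)<.004)&(u>165)&(u<265)&(v>205)&(v<260),"fences")
col=c["color"].astype(int);sat=col.max(-1)-col.min(-1)
rect((abs(z-.070)<.006)&(u>368)&(u<430)&(v>195)&(v<232)&(col.max(-1)<90),"bridge black")
rect((abs(z-.045)<.006)&(u>355)&(u<445)&(v>185)&(v<265),"base")
m=(col[...,0]>150)&(col[...,1]<70)&(u>400)&(u<440)&(v>220)
print("knob",p[m].mean(0),z[m].max(),m.sum())
E
```

```text
fence outer TL,TR,BR,BL [[0.595, 0.3497], [0.6086, 0.1306], [0.5115, 0.1255], [0.4967, 0.3429]] [0.5529 0.2372] lens [np.float64(0.2195), np.float64(0.0972), np.float64(0.2179), np.float64(0.0985)]
yaw of +y-> 3.73120854259108
tile [[0.5808, 0.3115], [0.5889, 0.1634], [0.5294, 0.1604], [0.5197, 0.3082]] [0.5547 0.2359] lens [np.float64(0.1483), np.float64(0.0596), np.float64(0.1482), np.float64(0.0613)]
yaw of +y-> 3.4517237829817056
bridge [[0.5962, -0.1679], [0.613, -0.2974], [0.5716, -0.3008], [0.5504, -0.1717]] [ 0.5828 -0.2344] lens [np.float64(0.1307), np.float64(0.0416), np.float64(0.1307), np.float64(0.0459)]
yaw 8.348921111576251
base [[0.6282, -0.136], [0.6547, -0.3192], [0.4945, -0.3414], [0.4666, -0.1553]] [ 0.561 -0.238] lens [np.float64(0.1851), np.float64(0.1617), np.float64(0.1882), np.float64(0.1627)]
yaw 8.373250243195145
knob [ 0.50546865 -0.28585053  0.085     ] green [ 0.5183392  -0.24524424  0.045     ] orange [ 0.51311699 -0.20562051  0.045     ]
fences 1123 ((554.6449584960938, 237.96409606933594), (101.86199188232422, 219.67660522460938), 3.679245710372925)
bridge black 514 ((583.9524536132812, -234.80172729492188), (41.34701156616211, 130.75686645507812), 7.849818706512451)
base 3360 ((562.8319702148438, -240.63954162597656), (165.78976440429688, 195.1884765625), 8.26686954498291)
knob [ 0.50549032 -0.28543354  0.08408251] 0.08977251496631673 29
```

```bash
cat >> h.py <<'E'
from scipy.spatial.transform import Rotation as Ro
def fr(o,yaw):
    a=np.radians(yaw);return np.array(o),np.array([[np.cos(a),-np.sin(a)],[np.sin(a),np.cos(a)]])
RIS=fr([.554,.2375],3.7); VIE=fr([.5838,-.235],8.2)
def loc2w(F,x,y): return F[0]+F[1]@np.array([x,y])
def w2loc(F,p): return F[1].T@(np.array(p)[:2]-F[0])
def go(F,x,y,z,head,n=''):
    """head = heading of tool y in degrees from world x"""
    s=get_state();R=s["tool_rot"];a=np.radians(head)
    ty=np.array([np.cos(a),np.sin(a),0]);tz=np.array([0,0,-1.]);Rt=np.stack([np.cross(ty,tz),ty,tz],1)
    w=loc2w(F,x,y);d=R.T@(np.array([w[0],w[1],z])-s["ee_pos"])
    rv=Ro.from_matrix(R.T@Rt).as_rotvec()
    print(n,"t",(d/.8).round(4),"a",(rv/2).round(4),"rows",np.linalg.norm(d)/.0625,np.degrees(np.linalg.norm(rv))/10.7)
def st():
    s=get_state();print(round(s["t"],2),s["ee_pos"].round(4),"F",s["ft_force"].round(1),"gap",round(s["finger_gap"],4),"ris",w2loc(RIS,s["ee_pos"]).round(4),"vie",w2loc(VIE,s["ee_pos"]).round(4),"tz",s["tool_rot"][:,2].round(3),"head",np.degrees(np.arctan2(s["tool_rot"][1,1],s["tool_rot"][0,1])).round(2))
E
python3 -c "
from h import *
go(RIS,0,.095,.2,3.7);st()"
```

```text
t [-0.5047 -0.1588  0.0277] a [-6.000e-04  5.000e-04  5.812e-01] rows 6.78119298378043 6.224690904676016
0.1 [0.2106 0.588  0.2219] F [ 0.2 -0.5  0.5] gap 0.0881 ris [-0.3201  0.3719] vie [-0.252   0.8678] tz [-0.    -0.001 -1.   ] head 70.3
```

```bash
python3 -m crank '[{"tx":-0.505,"ty":-0.159,"tz":0.028,"az":0.581},{"tx":-0.505,"ty":-0.159,"tz":0.028,"az":0.581},{"tx":-0.505,"ty":-0.159,"tz":0.028,"az":0.581},{"tx":-0.505,"ty":-0.159,"tz":0.028,"az":0.581},{"tx":-0.505,"ty":-0.159,"tz":0.028,"az":0.581},{"tx":-0.505,"ty":-0.159,"tz":0.028,"az":0.581},{"tx":-0.505,"ty":-0.159,"tz":0.028,"az":0.581},{"tx":-0.505,"ty":-0.159,"tz":0.028,"az":0.581},{"tx":-0.505,"ty":-0.159,"tz":0.028,"az":0.581},{"tx":-0.505,"ty":-0.159,"tz":0.028,"az":0.581}]' 255
python3 -c "
from h import *
st();go(RIS,0,.095,.08,3.7)"
```

```text
0.1 [0.2106 0.588  0.2219] F [ 0.2 -0.5  0.5] gap 0.0881 ris [-0.3201  0.3719] vie [-0.252   0.8678] tz [-0.    -0.001 -1.   ] head 70.3
 t [-0.5047 -0.1586  0.1777] a [-6.000e-04  5.000e-04  5.812e-01] rows 7.142661472682625 6.224690904676016invalid input
```

```bash
python3 -m crank '[{"tx":-0.505,"ty":-0.159,"tz":0.028,"ax":0,"ay":0,"az":0.581},{"tx":-0.505,"ty":-0.159,"tz":0.028,"ax":0,"ay":0,"az":0.581},{"tx":-0.505,"ty":-0.159,"tz":0.028,"ax":0,"ay":0,"az":0.581},{"tx":-0.505,"ty":-0.159,"tz":0.028,"ax":0,"ay":0,"az":0.581},{"tx":-0.505,"ty":-0.159,"tz":0.028,"ax":0,"ay":0,"az":0.581},{"tx":-0.505,"ty":-0.159,"tz":0.028,"ax":0,"ay":0,"az":0.581},{"tx":-0.505,"ty":-0.159,"tz":0.028,"ax":0,"ay":0,"az":0.581},{"tx":-0.505,"ty":-0.159,"tz":0.028,"ax":0,"ay":0,"az":0.581},{"tx":-0.505,"ty":-0.159,"tz":0.028,"ax":0,"ay":0,"az":0.581},{"tx":-0.505,"ty":-0.159,"tz":0.028,"ax":0,"ay":0,"az":0.581}]' 255
python3 -c "
from h import *
st();go(RIS,0,.095,.08,3.7)"
```

```text
t: 1.35
ee_pos: [0.5467, 0.3336, 0.1996]
tool_rot: [[-0.068, 0.998, -0.001], [0.998, 0.068, -0.001], [-0.001, -0.001, -1.0]]
ft_force: [0.3, 0.6, -0.7]
finger_gap: -0.0
1.35 [0.5467 0.3336 0.1996] F [ 0.3  0.6 -0.7] gap -0.0 ris [-0.001   0.0964] vie [0.0444 0.5681] tz [-0.001 -0.001 -1.   ] head 3.88
 t [-0.0016  0.0015  0.1495] a [-0.0006  0.0004  0.0016] rows 1.9137598667082611 0.018664427564741373
```

```bash
python3 -m crank '[{"tx":-0.0016,"ty":0.0015,"tz":0.1,"ax":0,"ay":0,"az":0},{"tx":-0.0016,"ty":0.0015,"tz":0.15,"ax":0,"ay":0,"az":0},{"tx":-0.0016,"ty":0.0015,"tz":0.15,"ax":0,"ay":0,"az":0},{"tx":-0.0016,"ty":0.0015,"tz":0.15,"ax":0,"ay":0,"az":0}]'
python3 - <<'E'
from h import *
st();go(RIS,0,.095,.072,3.7)
for n,b in(("top",(120,320,170,300,4)),("scene",(330,500,230,350,4))):
    crop(load(n,1),*b,f"pics/{n}1.png")
E
```

```text
t: 1.85
ee_pos: [0.5485, 0.3335, 0.0816]
tool_rot: [[-0.069, 0.998, 0.0], [0.998, 0.069, 0.0], [0.0, 0.0, -1.0]]
ft_force: [0.1, 0.6, 0.3]
finger_gap: 0.0002
1.85 [0.5485 0.3335 0.0816] F [0.1 0.6 0.3] gap 0.0002 ris [0.0007 0.0961] vie [0.0461 0.5677] tz [ 0.  0. -1.] head 3.94
 t [-0.0014 -0.0008  0.012 ] a [ 0.0002 -0.0002  0.0021] rows 0.15553395599443143 0.022688273104483552
```

View pics/scene1.png

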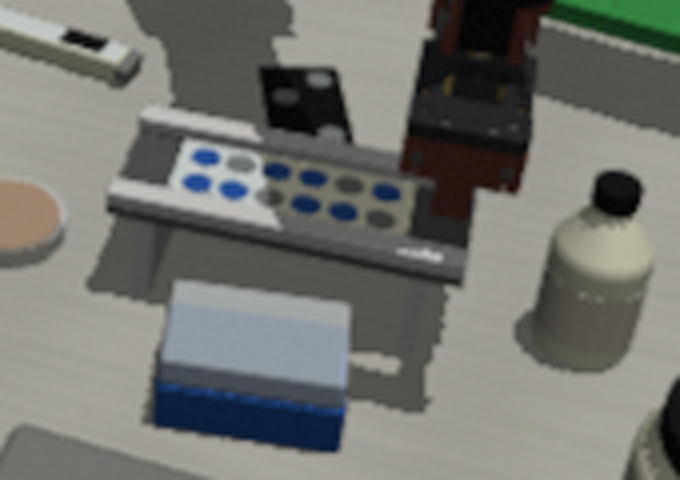

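View pics/top1.png

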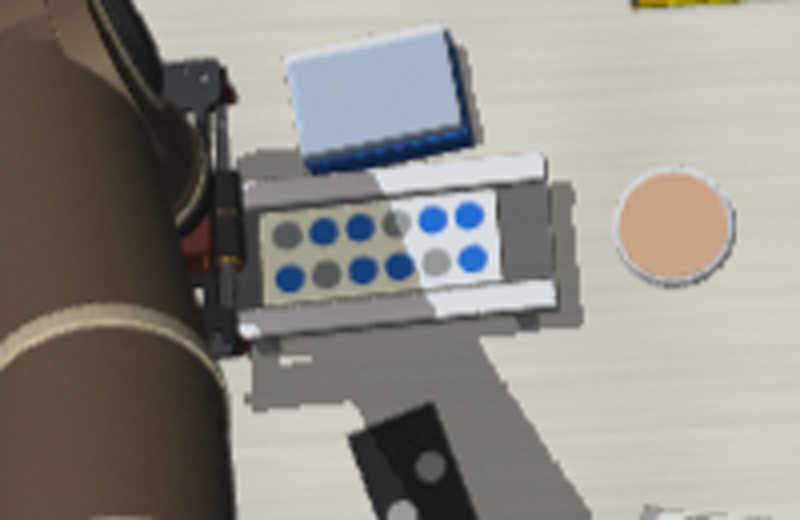

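The scene crop shows the closed fingers (about (445,200)) in the channel, between the tile's +y end (415,210) and the riser's end. They are clear of the bottle. I'll go down to z≈0.072.

```bash
python3 -m crank '[{"tx":-0.0014,"ty":-0.0008,"tz":0.007,"ax":0,"ay":0,"az":0},{"tx":-0.0014,"ty":-0.0008,"tz":0.011,"ax":0,"ay":0,"az":0},{"tx":-0.0014,"ty":-0.0008,"tz":0.0125,"ax":0,"ay":0,"az":0},{"tx":-0.0014,"ty":-0.0008,"tz":0.0125,"ax":0,"ay":0,"az":0}]'
python3 -c "
from h import *
st();go(RIS,0,-.007,.072,3.7)"
```

```text
t: 2.45
ee_pos: [0.5486, 0.3323, 0.0724]
tool_rot: [[-0.068, 0.998, 0.002], [0.998, 0.068, 0.002], [0.001, 0.002, -1.0]]
ft_force: [-0.3, 1.3, -0.2]
finger_gap: 0.0007
2.45 [0.5486 0.3323 0.0724] F [-0.3  1.3 -0.2] gap 0.0007 ris [0.0007 0.095 ] vie [0.0461 0.5665] tz [ 0.002  0.002 -1.   ] head 3.91
 t [-0.1274 -0.0014  0.0003] a [ 0.001  -0.0007  0.0018] rows 1.6314381106251552 0.023425925823640465
```

```bash
python3 -m crank '[{"tx":-0.01,"ty":-0.0005,"tz":0.0003,"ax":0,"ay":0,"az":0},{"tx":-0.015,"ty":-0.0005,"tz":0.0003,"ax":0,"ay":0,"az":0},{"tx":-0.02,"ty":-0.0005,"tz":0.0003,"ax":0,"ay":0,"az":0},{"tx":-0.03,"ty":-0.001,"tz":0.0003,"ax":0,"ay":0,"az":0},{"tx":-0.04,"ty":-0.001,"tz":0.0003,"ax":0,"ay":0,"az":0},{"tx":-0.05,"ty":-0.001,"tz":0.0003,"ax":0,"ay":0,"az":0},{"tx":-0.06,"ty":-0.001,"tz":0.0003,"ax":0,"ay":0,"az":0},{"tx":-0.06,"ty":-0.001,"tz":0.0003,"ax":0,"ay":0,"az":0}]'
python3 - <<'E'
from h import *
st();go(RIS,0,-.007,.072,3.7)
for n,b in(("top",(120,320,170,300,4)),("scene",(330,500,230,350,4))):
    crop(load(n,2),*b,f"pics/{n}2.png")
E
```

```text
t: 3.45
ee_pos: [0.5513, 0.2832, 0.0722]
tool_rot: [[-0.067, 0.998, 0.002], [0.998, 0.067, 0.001], [0.001, 0.002, -1.0]]
ft_force: [-0.5, 0.5, 0.6]
finger_gap: 0.0004
3.45 [0.5513 0.2832 0.0722] F [-0.5  0.5  0.6] gap 0.0004 ris [0.0003 0.0458] vie [0.0418 0.5175] tz [ 0.002  0.001 -1.   ] head 3.83
 t [-0.0659 -0.0005  0.0002] a [ 0.001  -0.0005  0.0011] rows 0.8440988855388422 0.016836382366668665
```

View pics/scene2.png

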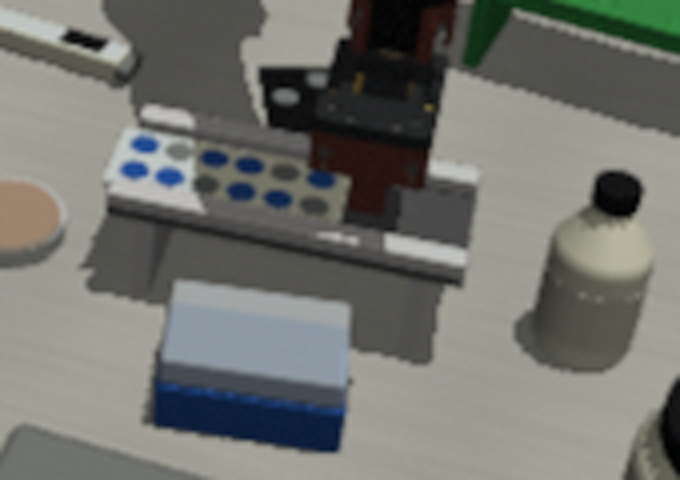

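View pics/top2.png

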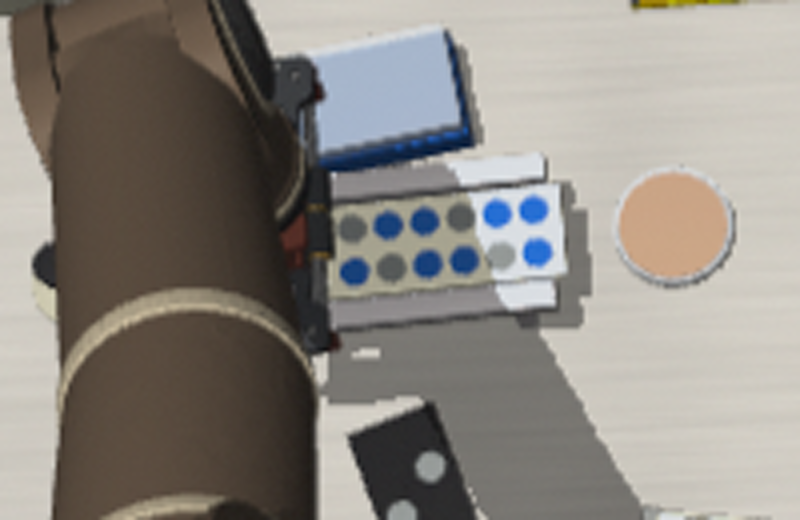

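The push works. In the top crop the tile's front end has moved from x≈497 to 563 (about 42 mm), flat and guided by the fences. About 47 mm more.

```bash
python3 -m crank '[{"tx":-0.01,"ty":0,"tz":0.0002,"ax":0,"ay":0,"az":0},{"tx":-0.02,"ty":0,"tz":0.0002,"ax":0,"ay":0,"az":0},{"tx":-0.03,"ty":0,"tz":0.0002,"ax":0,"ay":0,"az":0},{"tx":-0.04,"ty":0,"tz":0.0002,"ax":0,"ay":0,"az":0},{"tx":-0.048,"ty":0,"tz":0.0002,"ax":0,"ay":0,"az":0},{"tx":-0.054,"ty":0,"tz":0.0002,"ax":0,"ay":0,"az":0},{"tx":-0.059,"ty":0,"tz":0.0002,"ax":0,"ay":0,"az":0},{"tx":-0.059,"ty":0,"tz":0.0002,"ax":0,"ay":0,"az":0},{"tx":-0.059,"ty":0,"tz":0.0002,"ax":0,"ay":0,"az":0}]'
python3 - <<'E'
from h import *
st()
for n,b in(("top",(120,320,170,300,4)),("scene",(330,500,230,350,4))):
    crop(load(n,3),*b,f"pics/{n}3.png")
E
```

```text
t: 4.68
ee_pos: [0.5542, 0.2371, 0.0718]
tool_rot: [[-0.068, 0.998, 0.002], [0.998, 0.068, 0.001], [0.001, 0.002, -1.0]]
ft_force: [0.1, 0.1, 0.5]
finger_gap: 0.0006
4.67 [0.5542 0.2371 0.0718] F [0.1 0.1 0.5] gap 0.0006 ris [ 0.0002 -0.0005] vie [0.038  0.4714] tz [ 0.002  0.001 -1.   ] head 3.89
```

View pics/top3.png

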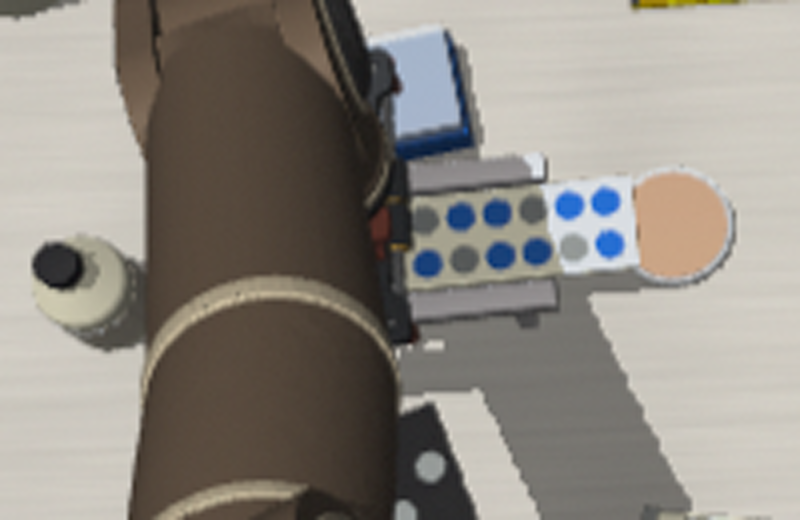

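View pics/scene3.png

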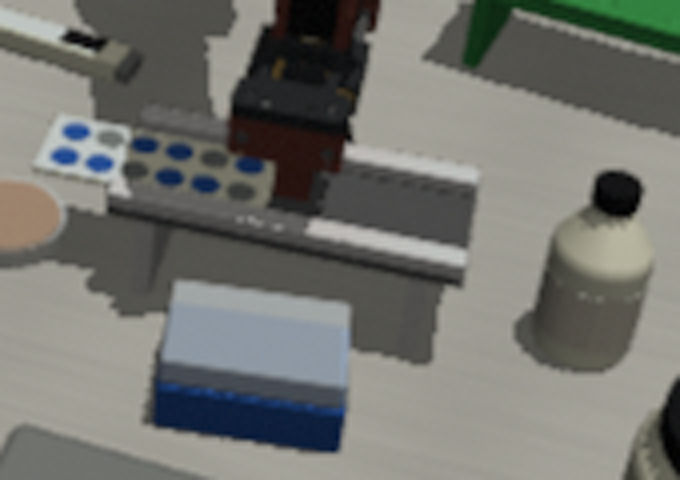

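The tile is flat with about 54 mm sticking out (top crop, end at x≈637 against the riser edge at 550). It is above the dish and clear of it. Next I retract and go to the knob.

```bash
python3 -m crank '[{"tx":0.012,"ty":0,"tz":-0.003,"ax":0,"ay":0,"az":0},{"tx":0.014,"ty":0,"tz":-0.06,"ax":0,"ay":0,"az":0},{"tx":0.014,"ty":0,"tz":-0.12,"ax":0,"ay":0,"az":0},{"tx":0.014,"ty":0,"tz":-0.12,"ax":0,"ay":0,"az":0}]' 
python3 - <<'E'
from h import *
st();c=load("top",4)
q=lambda u,v:atz(c,120+(u+.5)/4-.5,170+(v+.5)/4-.5,.075)
a,b=q(634,178),q(640,270);print("end",w2loc(RIS,a),w2loc(RIS,b))
print(get_state()["qpos"].round(1))
for h in(98.2,-81.8):go(VIE,-.085,-.04,.15,h)
E
```

```text
t: 5.28
ee_pos: [0.5554, 0.25, 0.1719]
tool_rot: [[-0.069, 0.998, 0.008], [0.998, 0.069, 0.005], [0.005, 0.008, -1.0]]
ft_force: [1.2, 0.6, 0.4]
finger_gap: 0.0003
5.28 [0.5554 0.25   0.1719] F [1.2 0.6 0.4] gap 0.0003 ris [0.0022 0.0124] vie [0.0411 0.4841] tz [ 0.008  0.005 -1.   ] head 3.94
end [ 0.02850286 -0.16459058] [-0.03178027 -0.1628182 ]
[-43.3  25.1  19.7  98.8  -9.8  57.5 -16.1]
 t [-0.6646 -0.107   0.0219] a [ 3.200e-03  8.000e-04 -8.225e-01] rows 8.621222759813344 8.808621291580012
 t [-0.6646 -0.107   0.0219] a [ 0.0008 -0.0032  0.7483] rows 8.621222759813344 8.013902789364321
```

```bash
python3 -m crank '[{"tx":-0.665,"ty":-0.107,"tz":0.0,"ax":0,"ay":-0.003,"az":0.748},{"tx":-0.665,"ty":-0.107,"tz":0.0,"ax":0,"ay":-0.003,"az":0.748},{"tx":-0.665,"ty":-0.107,"tz":0.0,"ax":0,"ay":-0.003,"az":0.748},{"tx":-0.665,"ty":-0.107,"tz":0.0,"ax":0,"ay":-0.003,"az":0.748},{"tx":-0.665,"ty":-0.107,"tz":0.0,"ax":0,"ay":-0.003,"az":0.748},{"tx":-0.665,"ty":-0.107,"tz":0.0,"ax":0,"ay":-0.003,"az":0.748},{"tx":-0.665,"ty":-0.107,"tz":0.0,"ax":0,"ay":-0.003,"az":0.748},{"tx":-0.665,"ty":-0.107,"tz":0.0,"ax":0,"ay":-0.003,"az":0.748},{"tx":-0.665,"ty":-0.107,"tz":0.0,"ax":0,"ay":-0.003,"az":0.748},{"tx":-0.665,"ty":-0.107,"tz":0.0,"ax":0,"ay":-0.003,"az":0.748},{"tx":-0.665,"ty":-0.107,"tz":0.0,"ax":0,"ay":-0.003,"az":0.748},{"tx":-0.665,"ty":-0.107,"tz":0.0,"ax":0,"ay":-0.003,"az":0.748}]' 130
python3 - <<'E'
from h import *
st();go(VIE,-.085,-.04,.1,-81.8);print(get_state()["qpos"].round(1))
for n,b in(("top",(340,460,170,270,6)),("scene",(170,330,200,300,5))):
    crop(load(n,5),*b,f"pics/{n}5.png")
E
```

```text
t: 6.82
ee_pos: [0.5058, -0.2852, 0.167]
tool_rot: [[0.989, 0.146, 0.001], [0.146, -0.989, 0.0], [0.001, -0.0, -1.0]]
ft_force: [-0.0, -0.3, -0.1]
finger_gap: 0.043
6.83 [ 0.5058 -0.2852  0.167 ] F [-0.  -0.3 -0.1] gap 0.043 ris [-0.0818 -0.5185] vie [-0.0844 -0.0386] tz [ 0.001  0.    -1.   ] head -81.63
 t [-0.0009  0.0018  0.0837] a [-0.0002 -0.0004  0.0015] rows 1.0720489731786282 0.01671814415626917
[ -8.3  27.5  45.3 103.7 -22.7  58.3 -35.7]
```

View pics/scene5.png

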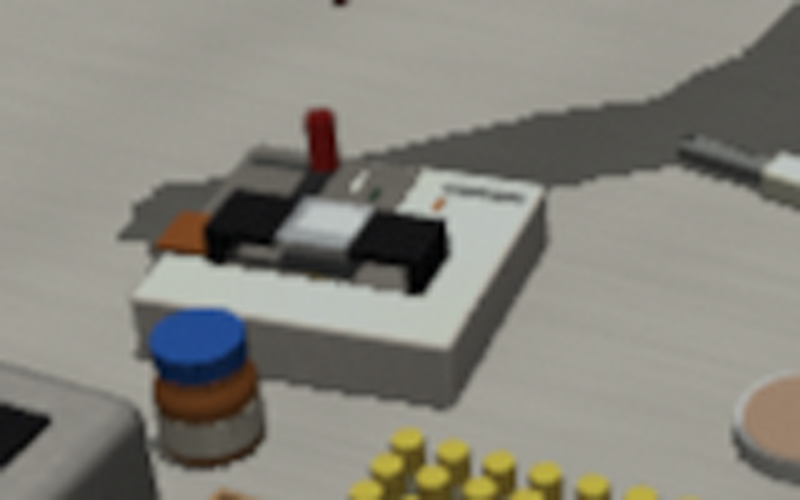

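The scene crop shows the knob at (320,140), still in its shut stop, with the fingers above and outside the crop. I'll descend around it with the jaws 43 mm apart.

```bash
python3 -m crank '[{"tx":-0.001,"ty":0.0015,"tz":0.07,"ax":0,"ay":0,"az":0},{"tx":-0.001,"ty":0.0015,"tz":0.1,"ax":0,"ay":0,"az":0},{"tx":-0.001,"ty":0.0015,"tz":0.12,"ax":0,"ay":0,"az":0},{"tx":-0.001,"ty":0.0015,"tz":0.133,"ax":0,"ay":0,"az":0},{"tx":-0.001,"ty":0.0015,"tz":0.133,"ax":0,"ay":0,"az":0}]'
python3 - <<'E'
from h import *
st()
for n,b in(("top",(340,460,170,270,6)),("scene",(170,330,170,270,5))):
    crop(load(n,6),*b,f"pics/{n}6.png")
E
```

```text
t: 7.55
ee_pos: [0.5054, -0.2868, 0.0609]
tool_rot: [[0.989, 0.146, 0.001], [0.146, -0.989, 0.0], [0.001, 0.0, -1.0]]
ft_force: [-0.2, -0.8, 0.2]
finger_gap: 0.0433
7.55 [ 0.5054 -0.2868  0.0609] F [-0.2 -0.8  0.2] gap 0.0433 ris [-0.0823 -0.5201] vie [-0.085  -0.0401] tz [ 0.001  0.    -1.   ] head -81.63
```

View pics/scene6.png

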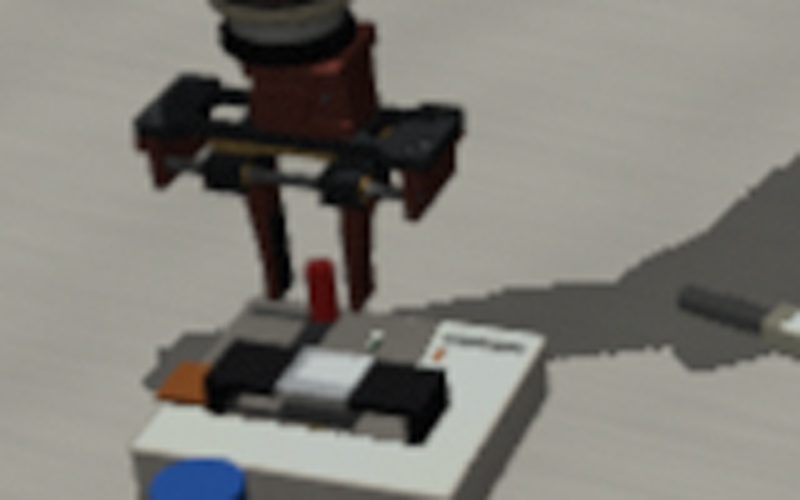

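The knob (320,290) stands between the two fingers. Closing on it.

```bash
python3 -m crank '[{"tx":0,"ty":0,"tz":0,"ax":0,"ay":0,"az":0},{"tx":0,"ty":0,"tz":0,"ax":0,"ay":0,"az":0},{"tx":0,"ty":0,"tz":0,"ax":0,"ay":0,"az":0},{"tx":0,"ty":0,"tz":0,"ax":0,"ay":0,"az":0},{"tx":0,"ty":0,"tz":0,"ax":0,"ay":0,"az":0}]' 255
python3 -c "
from h import *
st();go(VIE,-.085,0,.061,-81.8)"
```

```text
t: 8.28
ee_pos: [0.506, -0.2873, 0.062]
tool_rot: [[0.989, 0.145, 0.003], [0.145, -0.989, -0.0], [0.003, 0.001, -1.0]]
ft_force: [-0.9, 0.6, 3.5]
finger_gap: 0.0172
8.28 [ 0.506  -0.2873  0.062 ] F [-0.9  0.6  3.5] gap 0.0172 ris [-0.0818 -0.5206] vie [-0.0845 -0.0407] tz [ 0.003 -0.    -1.   ] head -81.64
 t [-0.0005 -0.0508  0.0012] a [ 0.0004 -0.0013  0.0014] rows 0.650879565409667 0.021188123553242857
```

```bash
python3 -m crank '[{"tx":0,"ty":-0.008,"tz":0,"ax":0,"ay":0,"az":0},{"tx":0,"ty":-0.016,"tz":0,"ax":0,"ay":0,"az":0},{"tx":0,"ty":-0.024,"tz":0,"ax":0,"ay":0,"az":0},{"tx":0,"ty":-0.032,"tz":0,"ax":0,"ay":0,"az":0},{"tx":0,"ty":-0.04,"tz":0,"ax":0,"ay":0,"az":0},{"tx":0,"ty":-0.046,"tz":0,"ax":0,"ay":0,"az":0},{"tx":0,"ty":-0.05,"tz":0,"ax":0,"ay":0,"az":0},{"tx":0,"ty":-0.05,"tz":0,"ax":0,"ay":0,"az":0},{"tx":0,"ty":-0.05,"tz":0,"ax":0,"ay":0,"az":0}]'
python3 -c "
from h import *
st()
for n,b in(('top',(340,460,170,270,6)),('scene',(170,330,170,270,5))):
    crop(load(n,7),*b,f'pics/{n}7.png')"
```

```text
t: 9.4
ee_pos: [0.5003, -0.2474, 0.062]
tool_rot: [[0.989, 0.145, 0.003], [0.145, -0.989, -0.0], [0.003, 0.0, -1.0]]
ft_force: [1.1, 0.7, 3.0]
finger_gap: 0.0172
9.4 [ 0.5003 -0.2474  0.062 ] F [1.1 0.7 3. ] gap 0.0172 ris [-0.0849 -0.4805] vie [-0.0844 -0.0004] tz [ 0.003 -0.    -1.   ] head -81.63
```

View pics/scene7.png

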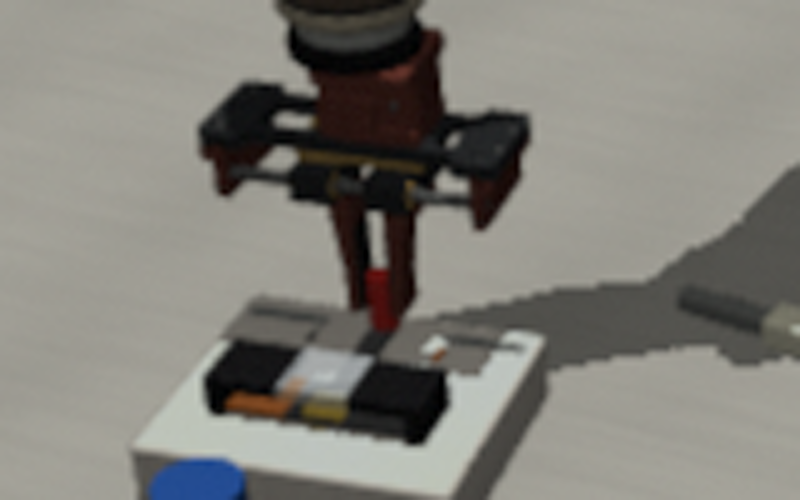

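The knob moved with the fingers to the green mark, (382,300) in the crop, and the slide's clear opening is under the bridge. Release and lift.

```bash
python3 -m crank '[{"tx":0,"ty":0,"tz":0,"ax":0,"ay":0,"az":0},{"tx":0,"ty":0,"tz":0,"ax":0,"ay":0,"az":0},{"tx":0,"ty":0,"tz":0,"ax":0,"ay":0,"az":0},{"tx":0,"ty":0,"tz":-0.03,"ax":0,"ay":0,"az":0},{"tx":0,"ty":0,"tz":-0.1,"ax":0,"ay":0,"az":0},{"tx":0,"ty":0,"tz":-0.16,"ax":0,"ay":0,"az":0},{"tx":0,"ty":0,"tz":-0.16,"ax":0,"ay":0,"az":0}]' 130
python3 -c "
from h import *
st();go(RIS,-.001,-.126,.19,3.7)
c=load('scene',8);crop(c,170,330,170,270,5,'pics/scene8.png')"
```

```text
t: 10.38
ee_pos: [0.5016, -0.2487, 0.1933]
tool_rot: [[0.989, 0.145, 0.009], [0.145, -0.989, -0.002], [0.008, 0.003, -1.0]]
ft_force: [0.5, 0.4, 0.2]
finger_gap: 0.043
10.38 [ 0.5016 -0.2487  0.1933] F [0.5 0.4 0.2] gap 0.043 ris [-0.0837 -0.4818] vie [-0.0834 -0.0019] tz [ 0.009 -0.002 -1.   ] head -81.65
 t [ 0.1391 -0.435   0.004 ] a [ 0.0043 -0.0023 -0.7448] rows 5.845602350628707 7.977011434448136
```

View pics/scene8.png

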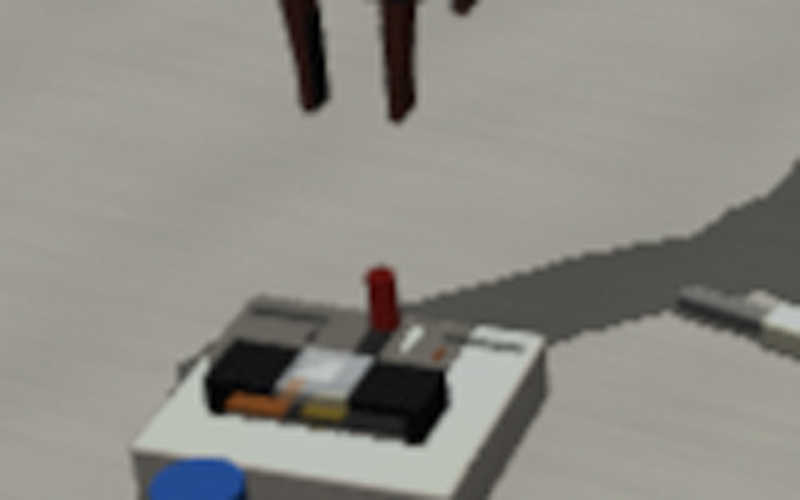

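The knob stands at (382,298), in the middle stop, and the fingers are free. Next the tile's end.

```bash
python3 -m crank '[{"tx":0.139,"ty":-0.434,"tz":0.004,"ax":0.004,"ay":-0.002,"az":-0.745},{"tx":0.139,"ty":-0.434,"tz":0.004,"ax":0.004,"ay":-0.002,"az":-0.745},{"tx":0.139,"ty":-0.434,"tz":0.004,"ax":0.004,"ay":-0.002,"az":-0.745},{"tx":0.139,"ty":-0.434,"tz":0.004,"ax":0.004,"ay":-0.002,"az":-0.745},{"tx":0.139,"ty":-0.434,"tz":0.004,"ax":0.004,"ay":-0.002,"az":-0.745},{"tx":0.139,"ty":-0.434,"tz":0.004,"ax":0.004,"ay":-0.002,"az":-0.745},{"tx":0.139,"ty":-0.434,"tz":0.004,"ax":0.004,"ay":-0.002,"az":-0.745},{"tx":0.139,"ty":-0.434,"tz":0.004,"ax":0.004,"ay":-0.002,"az":-0.745},{"tx":0.139,"ty":-0.434,"tz":0.004,"ax":0.004,"ay":-0.002,"az":-0.745},{"tx":0.139,"ty":-0.434,"tz":0.004,"ax":0.004,"ay":-0.002,"az":-0.745},{"tx":0.139,"ty":-0.434,"tz":0.004,"ax":0.004,"ay":-0.002,"az":-0.745}]' 0
python3 -c "
from h import *
st();go(RIS,-.001,-.126,.1,3.7);go(RIS,-.001,-.126,.063,3.7)
c=load('scene',9);crop(c,320,480,190,310,5,'pics/scene9.png')"
```

```text
t: 11.8
ee_pos: [0.5599, 0.1118, 0.1878]
tool_rot: [[-0.063, 0.998, -0.003], [0.998, 0.063, 0.001], [0.001, -0.003, -1.0]]
ft_force: [0.7, -0.6, 0.7]
finger_gap: 0.0881
11.8 [0.5599 0.1118 0.1878] F [ 0.7 -0.6  0.7] gap 0.0881 ris [-0.0022 -0.1258] vie [0.0258 0.3467] tz [-0.003  0.001 -1.   ] head 3.6
 t [-0.0004  0.0018  0.1097] a [-0.0013 -0.0007 -0.0008] rows 1.4048944233912075 0.01839521420884319
 t [-0.0004  0.0019  0.156 ] a [-0.0013 -0.0007 -0.0008] rows 1.9968536857296015 0.01839521420884319
```

View pics/scene9.png

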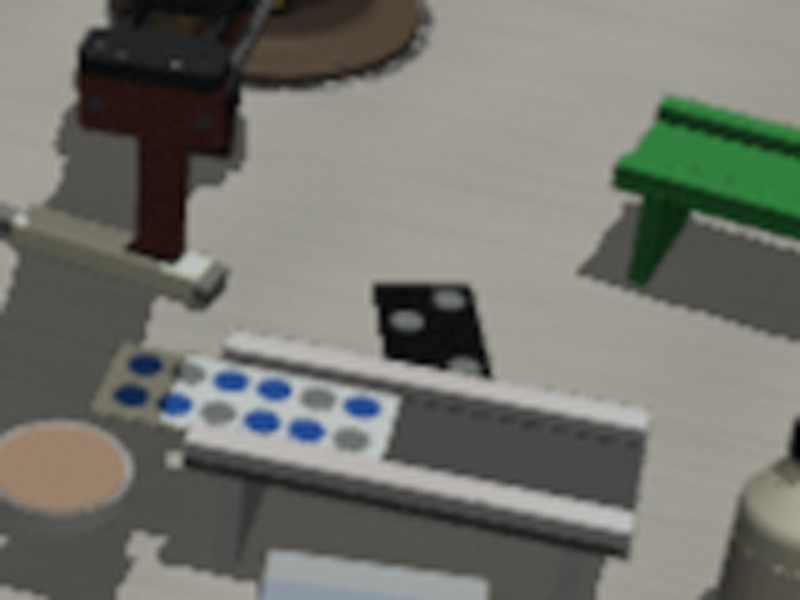

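```bash
python3 -m crank '[{"tx":-0.003,"ty":0.0019,"tz":0.07,"ax":-0.001,"ay":-0.001,"az":0},{"tx":-0.003,"ty":0.0019,"tz":0.11,"ax":-0.001,"ay":-0.001,"az":0},{"tx":-0.003,"ty":0.0019,"tz":0.12,"ax":-0.001,"ay":-0.001,"az":0},{"tx":-0.003,"ty":0.0019,"tz":0.12,"ax":-0.001,"ay":-0.001,"az":0}]'
python3 -c "
from h import *
st();go(RIS,-.001,-.128,.058,3.7)
c=load('scene',10);crop(c,320,480,190,310,5,'pics/scene10.png')
c=load('top',10);crop(c,170,330,170,290,5,'pics/top10.png')"
```

```text
t: 12.35
ee_pos: [0.5617, 0.1096, 0.0923]
tool_rot: [[-0.063, 0.998, -0.0], [0.998, 0.063, -0.001], [-0.001, -0.0, -1.0]]
ft_force: [-0.3, -0.2, -0.1]
finger_gap: 0.0878
12.35 [0.5617 0.1096 0.0923] F [-0.3 -0.2 -0.1] gap 0.0878 ris [-0.0006 -0.1281] vie [0.0273 0.3443] tz [-0.    -0.001 -1.   ] head 3.61
 t [ 0.0001 -0.0005  0.0429] a [-0.0002  0.0004 -0.0008] rows 0.5486418063479437 0.009547451865868717
```

View pics/scene10.png

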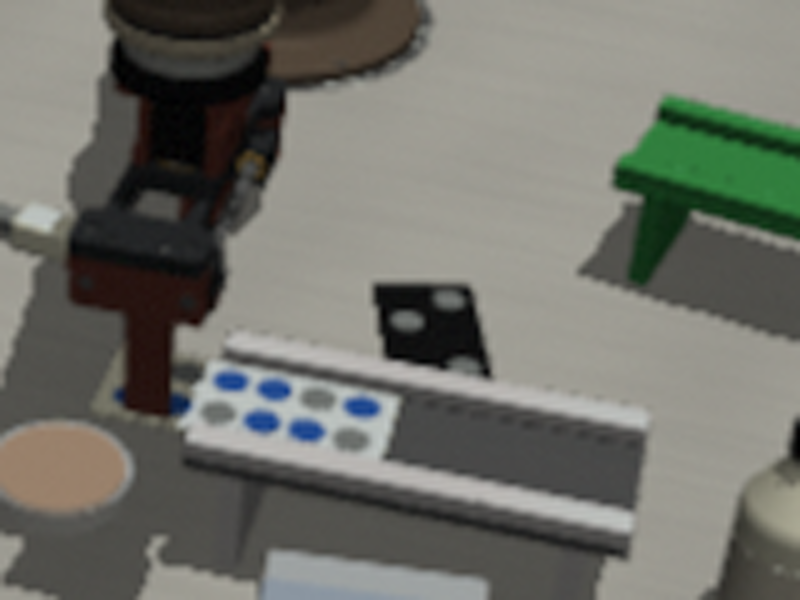

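View pics/top10.png

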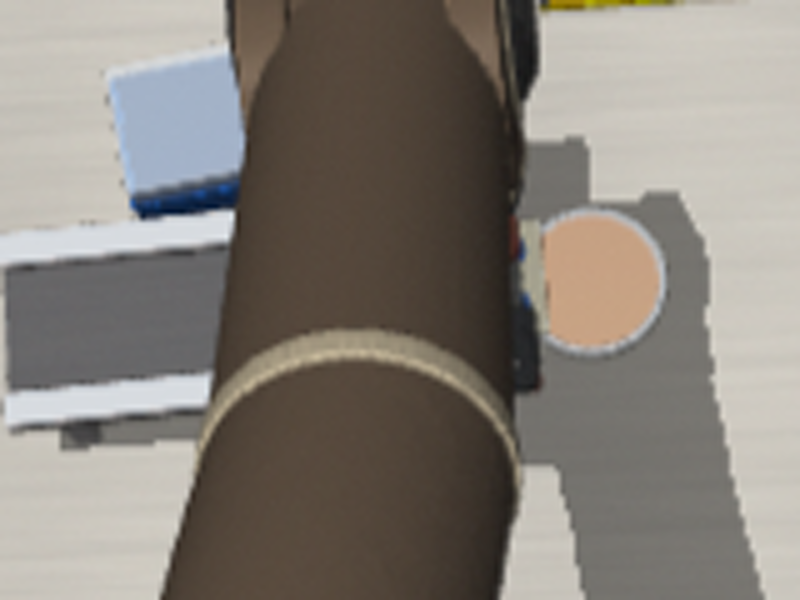

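The far finger at (150,400) lines up with the middle of the overhanging part, clear of the fence end at (190,440). Descend and close.

```bash
python3 -m crank '[{"tx":0,"ty":-0.0005,"tz":0.02,"ax":0,"ay":0,"az":0},{"tx":0,"ty":-0.0005,"tz":0.036,"ax":0,"ay":0,"az":0},{"tx":0,"ty":-0.0005,"tz":0.043,"ax":0,"ay":0,"az":0},{"tx":0,"ty":-0.0005,"tz":0.043,"ax":0,"ay":0,"az":0}]'
python3 -m crank '[{"tx":0,"ty":0,"tz":0,"ax":0,"ay":0,"az":0},{"tx":0,"ty":0,"tz":0,"ax":0,"ay":0,"az":0},{"tx":0,"ty":0,"tz":0,"ax":0,"ay":0,"az":0},{"tx":0,"ty":0,"tz":0,"ax":0,"ay":0,"az":0},{"tx":0,"ty":0,"tz":0,"ax":0,"ay":0,"az":0}]' 255
python3 -c "
from h import *
st()
c=load('scene',11);crop(c,320,480,190,310,5,'pics/scene11.png')"
```

```text
t: 12.95
ee_pos: [0.5617, 0.1096, 0.0582]
tool_rot: [[-0.063, 0.998, 0.001], [0.998, 0.063, -0.0], [-0.0, 0.001, -1.0]]
ft_force: [0.0, 0.1, 0.4]
finger_gap: 0.0878
t: 13.58
ee_pos: [0.5619, 0.1097, 0.0585]
tool_rot: [[-0.063, 0.998, 0.001], [0.998, 0.063, -0.0], [-0.0, 0.001, -1.0]]
ft_force: [0.3, -0.1, 2.2]
finger_gap: 0.0595
13.57 [0.5619 0.1097 0.0585] F [ 0.3 -0.1  2.2] gap 0.0595 ris [-0.0003 -0.128 ] vie [0.0275 0.3443] tz [ 0.001 -0.    -1.   ] head 3.62
```

View pics/scene11.png

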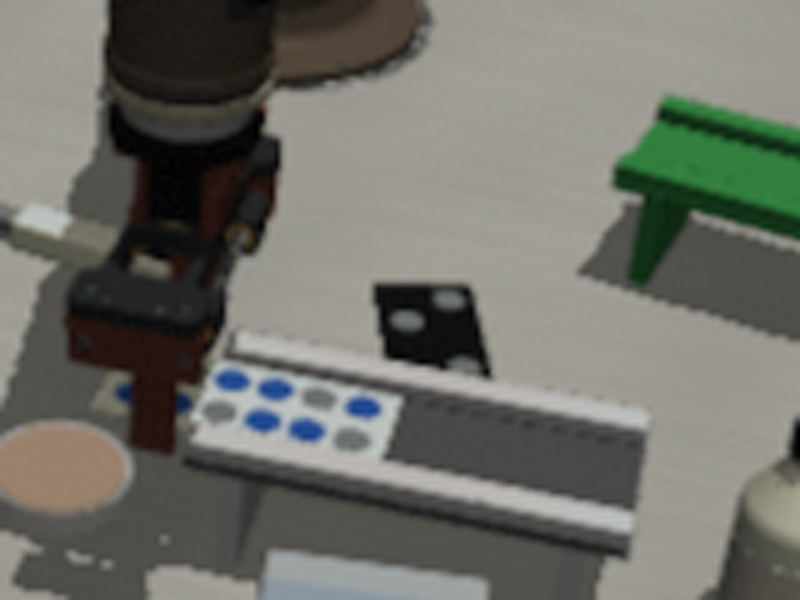

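Gripped at 59.5 mm. I'll lift straight up slowly.

```bash
python3 -m crank '[{"tx":0,"ty":0,"tz":-0.005,"ax":0,"ay":0,"az":0},{"tx":0,"ty":0,"tz":-0.012,"ax":0,"ay":0,"az":0},{"tx":0,"ty":0,"tz":-0.025,"ax":0,"ay":0,"az":0},{"tx":0,"ty":0,"tz":-0.045,"ax":0,"ay":0,"az":0},{"tx":0,"ty":0,"tz":-0.065,"ax":0,"ay":0,"az":0},{"tx":0,"ty":0,"tz":-0.08,"ax":0,"ay":0,"az":0},{"tx":0,"ty":0,"tz":-0.09,"ax":0,"ay":0,"az":0},{"tx":0,"ty":0,"tz":-0.09,"ax":0,"ay":0,"az":0}]'
python3 -c "
from h import *
st()
c=load('scene',12);crop(c,320,480,170,290,5,'pics/scene12.png')"
```

```text
t: 14.62
ee_pos: [0.5621, 0.1098, 0.1311]
tool_rot: [[-0.063, 0.998, 0.002], [0.998, 0.063, 0.0], [0.0, 0.002, -1.0]]
ft_force: [-0.4, 0.4, -2.0]
finger_gap: 0.0596
14.62 [0.5621 0.1098 0.1311] F [-0.4  0.4 -2. ] gap 0.0596 ris [-1.000e-04 -1.279e-01] vie [0.0277 0.3444] tz [ 0.002  0.    -1.   ] head 3.62
```

View pics/scene12.png

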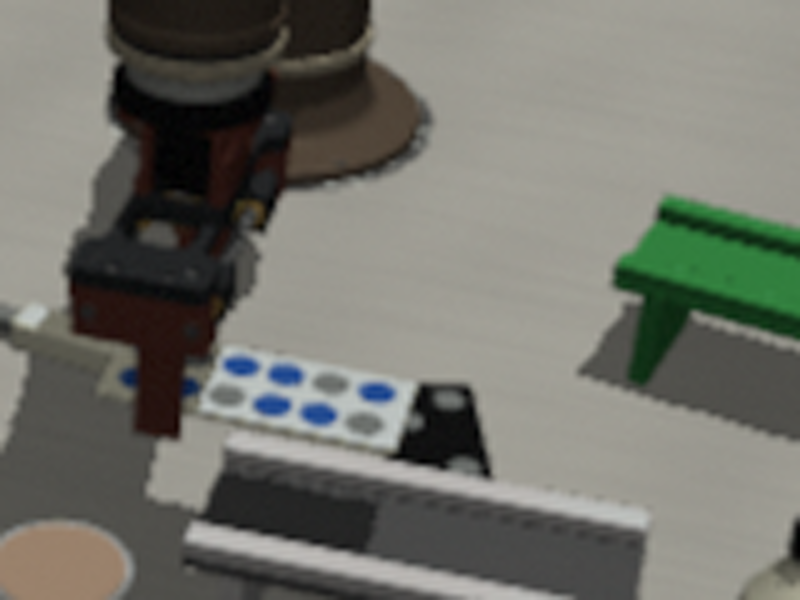

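The tile came up held, with its free end at (400,415) clear above the fences. I'll measure its tilt and pose in the grip.

```bash
cat >> h.py <<'E'
def tileplane(c,F,box,zlo,zhi):
    p=pts(c);v,u=np.mgrid[0:480,0:640];z=p[...,2]
    m=(u>box[0])&(u<box[1])&(v>box[2])&(v<box[3])&(z>zlo)&(z<zhi)
    X=p[m];L=np.array([[*w2loc(F,q),q[2]] for q in X])
    A=np.c_[L[:,:2],np.ones(len(L))];k=np.ones(len(L),bool)
    for _ in range(5):
        s=np.linalg.lstsq(A[k],L[k,2],rcond=None)[0];r=L[:,2]-A@s;k=abs(r)<.004
    print("n",k.sum(),"slope x,y",s[:2].round(4),"z0",s[2].round(4),"x",np.percentile(L[k,0],[1,99]).round(4),"y",np.percentile(L[k,1],[1,99]).round(4))
    return L[k],s
E
python3 - <<'E'
from h import *
c=dict(np.load('scene12.npz'))
L,s=tileplane(c,RIS,(360,402,238,262),.10,.19)
r=cv2.minAreaRect((L[:,:2]*1000).astype(np.float32));print(r)
E
```

```text
n 604 slope x,y [-0.0084 -0.0064] z0 0.1475 x [-0.0284  0.0336] y [-0.1139 -0.0144]
((2.2037353515625, -65.38064575195312), (63.250980377197266, 103.59231567382812), 0.5712069869041443)
```

The grip is level (slopes under 0.01) and the tile's centre is 39 mm along tool +x from the TCP. Carry it to above the bridge.

```bash
python3 -c "
from h import *
go(VIE,0,-.039,.135,8.2)"
```

```text
t [-0.4805  0.0041 -0.0055] a [ 0.0006  0.0001 -0.0399] rows 6.150692552180804 0.42759783673552754
```

```bash
python3 -m crank '[{"tx":-0.02,"ty":0,"tz":-0.005,"ax":0,"ay":0,"az":-0.004},{"tx":-0.06,"ty":0.001,"tz":-0.01,"ax":0,"ay":0,"az":-0.01},{"tx":-0.11,"ty":0.001,"tz":-0.01,"ax":0,"ay":0,"az":-0.015},{"tx":-0.16,"ty":0.002,"tz":-0.01,"ax":0,"ay":0,"az":-0.02},{"tx":-0.21,"ty":0.002,"tz":-0.01,"ax":0,"ay":0,"az":-0.025},{"tx":-0.26,"ty":0.003,"tz":-0.01,"ax":0,"ay":0,"az":-0.03},{"tx":-0.31,"ty":0.003,"tz":-0.01,"ax":0,"ay":0,"az":-0.035},{"tx":-0.36,"ty":0.004,"tz":-0.01,"ax":0,"ay":0,"az":-0.04},{"tx":-0.41,"ty":0.004,"tz":-0.01,"ax":0,"ay":0,"az":-0.04},{"tx":-0.45,"ty":0.004,"tz":-0.01,"ax":0,"ay":0,"az":-0.04},{"tx":-0.47,"ty":0.004,"tz":-0.01,"ax":0,"ay":0,"az":-0.04},{"tx":-0.48,"ty":0.004,"tz":-0.008,"ax":0,"ay":0,"az":-0.04},{"tx":-0.48,"ty":0.004,"tz":-0.006,"ax":0,"ay":0,"az":-0.04},{"tx":-0.48,"ty":0.004,"tz":-0.006,"ax":0,"ay":0,"az":-0.04}]'
python3 - <<'E'
from h import *
st();go(VIE,0,-.039,.075,8.2)
c=load('scene',13);crop(c,170,330,170,290,5,'pics/scene13.png')
L,s=tileplane(c,VIE,(180,290,200,260),.12,.19)
c=load('top',13);crop(c,340,460,170,270,6,'pics/top13.png')
E
```

```text
t: 16.42
ee_pos: [0.5894, -0.2716, 0.1351]
tool_rot: [[-0.144, 0.99, 0.001], [0.99, 0.144, 0.001], [0.001, 0.001, -1.0]]
ft_force: [0.1, -0.4, -0.9]
finger_gap: 0.0598
16.43 [ 0.5894 -0.2716  0.1351] F [ 0.1 -0.4 -0.9] gap 0.0598 ris [ 0.0025 -0.5104] vie [ 0.0004 -0.0371] tz [ 0.001  0.001 -1.   ] head 8.31
 t [-0.0025 -0.0005  0.0751] a [ 0.0004 -0.0003  0.0009] rows 0.9624324833596125 0.01153133919188404
n 634 slope x,y [-0.0123 -0.0082] z0 0.1522 x [-0.0307  0.0407] y [-0.0696  0.0771]
```

View pics/scene13.png

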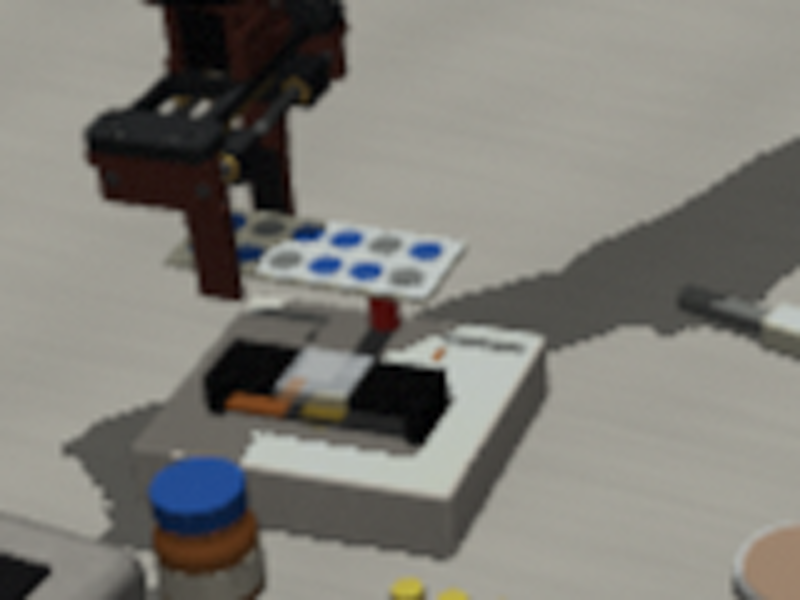

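View pics/top13.png

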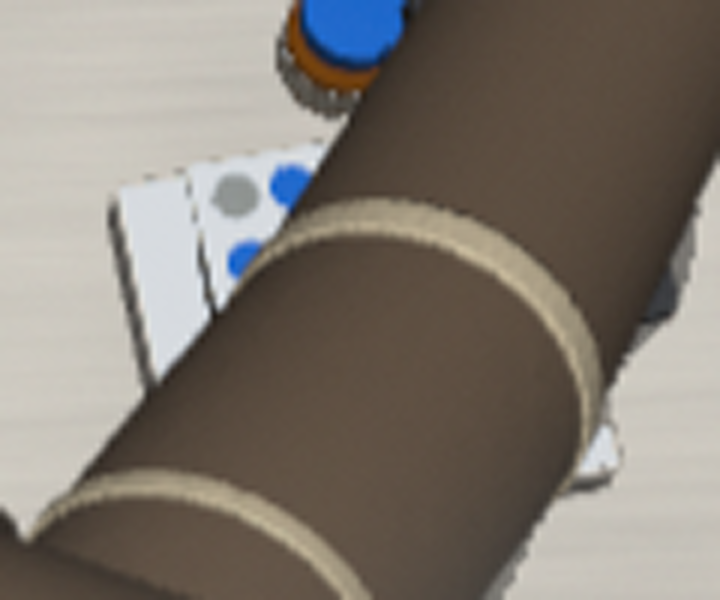

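Tile is level over the bridge, free end at viewer y=+77 mm (centre about +2 mm, corrected by the planned shift). Lower it.

```bash
python3 -m crank '[{"tx":-0.0025,"ty":-0.0005,"tz":0.02,"ax":0,"ay":0,"az":0},{"tx":-0.0025,"ty":-0.0005,"tz":0.045,"ax":0,"ay":0,"az":0},{"tx":-0.0025,"ty":-0.0005,"tz":0.065,"ax":0,"ay":0,"az":0},{"tx":-0.0025,"ty":-0.0005,"tz":0.08,"ax":0,"ay":0,"az":0},{"tx":-0.0025,"ty":-0.0005,"tz":0.085,"ax":0,"ay":0,"az":0},{"tx":-0.0025,"ty":-0.0005,"tz":0.085,"ax":0,"ay":0,"az":0}]'
python3 - <<'E'
from h import *
st();go(VIE,0,-.039,.058,8.2)
c=load('scene',14);crop(c,170,330,190,290,5,'pics/scene14.png')
L,s=tileplane(c,VIE,(200,300,200,280),.074,.12)
E
```

```text
t: 17.27
ee_pos: [0.5895, -0.2741, 0.0672]
tool_rot: [[-0.144, 0.99, 0.001], [0.99, 0.144, 0.0], [0.0, 0.001, -1.0]]
ft_force: [-0.3, 0.1, -0.4]
finger_gap: 0.0593
17.27 [ 0.5895 -0.2741  0.0672] F [-0.3  0.1 -0.4] gap 0.0593 ris [ 0.0024 -0.5128] vie [ 0.0001 -0.0395] tz [ 0.001  0.    -1.   ] head 8.29
 t [ 0.0006 -0.0001  0.0116] a [ 0.0005 -0.0001  0.0008] rows 0.14808069255853826 0.010042613283559508
n 646 slope x,y [-0.0052 -0.0067] z0 0.0842 x [-0.0825  0.0405] y [-0.0719  0.0742]
```

View pics/scene14.png

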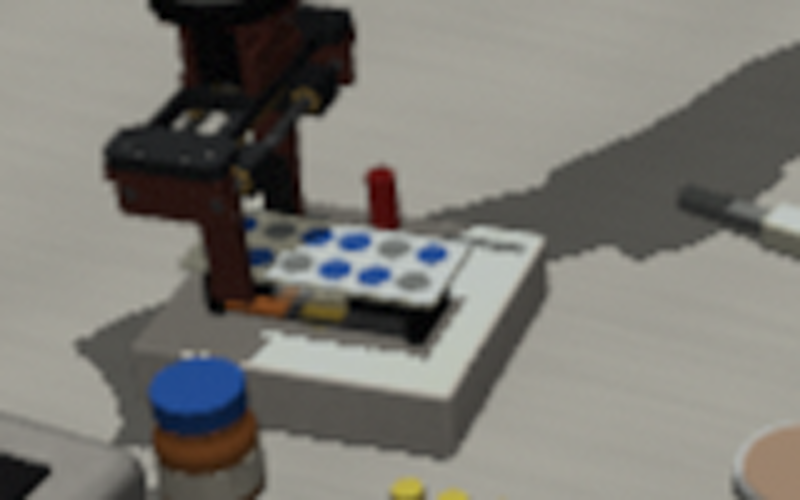

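The tile hangs about 9 mm over the bridge and is square to it, with the knob (382,195) clear. Lower until contact.

```bash
python3 -m crank '[{"tx":0.0004,"ty":0,"tz":0.004,"ax":0,"ay":0,"az":0},{"tx":0.0004,"ty":0,"tz":0.008,"ax":0,"ay":0,"az":0},{"tx":0.0004,"ty":0,"tz":0.01,"ax":0,"ay":0,"az":0},{"tx":0.0004,"ty":0,"tz":0.01,"ax":0,"ay":0,"az":0}]'
python3 -m crank '[{"tx":0,"ty":0,"tz":0.001,"ax":0,"ay":0,"az":0},{"tx":0,"ty":0,"tz":0.001,"ax":0,"ay":0,"az":0}]'
python3 -m crank '[{"tx":0,"ty":0,"tz":0.001,"ax":0,"ay":0,"az":0},{"tx":0,"ty":0,"tz":0.001,"ax":0,"ay":0,"az":0}]'
```

```text
t: 17.82
ee_pos: [0.5902, -0.2742, 0.0601]
tool_rot: [[-0.144, 0.99, 0.003], [0.99, 0.144, -0.0], [-0.001, 0.003, -1.0]]
ft_force: [0.9, -0.0, 0.9]
finger_gap: 0.0594
t: 18.08
ee_pos: [0.5904, -0.2744, 0.0596]
tool_rot: [[-0.144, 0.99, 0.003], [0.99, 0.144, -0.001], [-0.001, 0.003, -1.0]]
ft_force: [0.3, -0.1, 3.5]
finger_gap: 0.0595
t: 18.32
ee_pos: [0.5905, -0.2746, 0.0591]
tool_rot: [[-0.144, 0.99, 0.004], [0.99, 0.144, -0.001], [-0.001, 0.003, -1.0]]
ft_force: [0.0, -0.8, 5.0]
finger_gap: 0.0595
```

Contact is made: +5 N upward from about zero in free air. Release.

```bash
python3 -m crank '[{"tx":0,"ty":0,"tz":0,"ax":0,"ay":0,"az":0},{"tx":0,"ty":0,"tz":0,"ax":0,"ay":0,"az":0},{"tx":0,"ty":0,"tz":0,"ax":0,"ay":0,"az":0},{"tx":0,"ty":0,"tz":0,"ax":0,"ay":0,"az":0}]' 0
python3 - <<'E'
from h import *
st()
c=load('scene',15);crop(c,170,330,190,290,5,'pics/scene15.png')
E
```

```text
t: 18.82
ee_pos: [0.5904, -0.2745, 0.0589]
tool_rot: [[-0.144, 0.99, 0.003], [0.99, 0.144, -0.001], [-0.001, 0.003, -1.0]]
ft_force: [-0.9, 0.0, 0.5]
finger_gap: 0.0876
18.82 [ 0.5904 -0.2745  0.0589] F [-0.9  0.   0.5] gap 0.0876 ris [ 0.0032 -0.5133] vie [ 0.0009 -0.04  ] tz [ 0.003 -0.001 -1.   ] head 8.28
```

View pics/scene15.png

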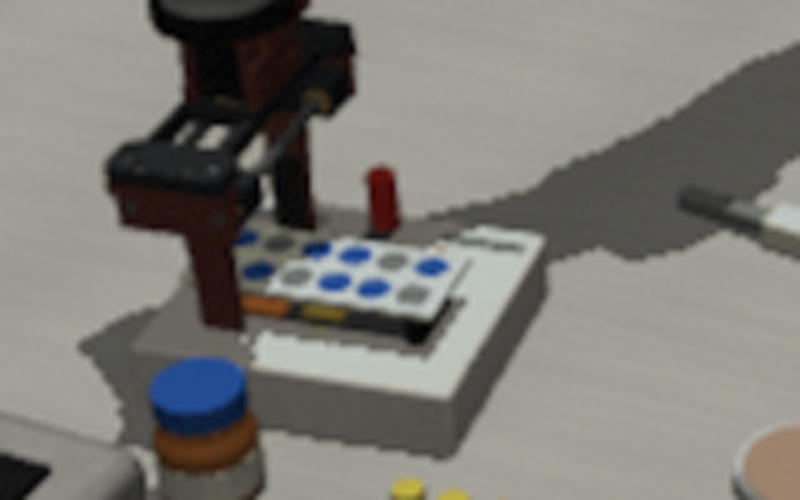

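The fingers are open and the tile rests on the bridge, with its front corner at (435,310). I'll retreat straight up, then swing aside so the cameras can see it.

```bash
python3 -m crank '[{"tx":0,"ty":0,"tz":-0.02,"ax":0,"ay":0,"az":0},{"tx":0,"ty":0,"tz":-0.06,"ax":0,"ay":0,"az":0},{"tx":0,"ty":0,"tz":-0.12,"ax":0,"ay":0,"az":0},{"tx":0,"ty":0,"tz":-0.18,"ax":0,"ay":0,"az":0},{"tx":0.07,"ty":0,"tz":-0.2,"ax":0,"ay":0,"az":0},{"tx":0.15,"ty":0,"tz":-0.2,"ax":0,"ay":0,"az":0},{"tx":0.23,"ty":0,"tz":-0.2,"ax":0,"ay":0,"az":0},{"tx":0.31,"ty":0,"tz":-0.2,"ax":0,"ay":0,"az":0},{"tx":0.39,"ty":0,"tz":-0.2,"ax":0,"ay":0,"az":0},{"tx":0.45,"ty":0,"tz":-0.2,"ax":0,"ay":0,"az":0},{"tx":0.45,"ty":0,"tz":-0.2,"ax":0,"ay":0,"az":0}]'
python3 - <<'E'
from h import *
st()
c=load('scene',16);cv2.imwrite('pics/scene16.png',c['color'][:,:,::-1])
tileplane(c,VIE,(200,300,220,270),.071,.082)
c=load('top',16);crop(c,340,460,170,270,6,'pics/top16.png');cv2.imwrite('pics/top16f.png',c['color'][:,:,::-1])
L,s=tileplane(c,VIE,(365,445,190,235),.066,.083)
r=cv2.minAreaRect((L[:,:2]*1000).astype(np.float32));print(r)
col=c['color'].astype(int);v,u=np.mgrid[0:480,0:640]
m=(col[...,0]>120)&(col[...,1]<60)&(col[...,2]<60)&(u>380)&(u<440)&(v>220)&(v<260)
print('knob',m.sum(), w2loc(VIE,atz(c,u[m].mean(),v[m].mean(),.085)))
E
```

```text
t: 20.25
ee_pos: [0.5373, 0.087, 0.2194]
tool_rot: [[-0.152, 0.988, 0.004], [0.988, 0.152, 0.001], [0.001, 0.004, -1.0]]
ft_force: [-0.2, -0.8, 0.1]
finger_gap: 0.0878
20.25 [0.5373 0.087  0.2194] F [-0.2 -0.8  0.1] gap 0.0878 ris [-0.0264 -0.1491] vie [-1.000e-04  3.253e-01] tz [ 0.004  0.001 -1.   ] head 8.72
n 771 slope x,y [-0.0276 -0.001 ] z0 0.0758 x [-0.0755  0.1261] y [-0.0736  0.0734]
n 1140 slope x,y [-0.0093  0.0032] z0 0.0751 x [-0.0282  0.0312] y [-0.0728  0.0743]
((1.5548629760742188, 0.36640167236328125), (151.48757934570312, 61.48100280761719), 88.76301574707031)
knob 29 [-0.08562676  0.00135681]
```

View pics/top16.png

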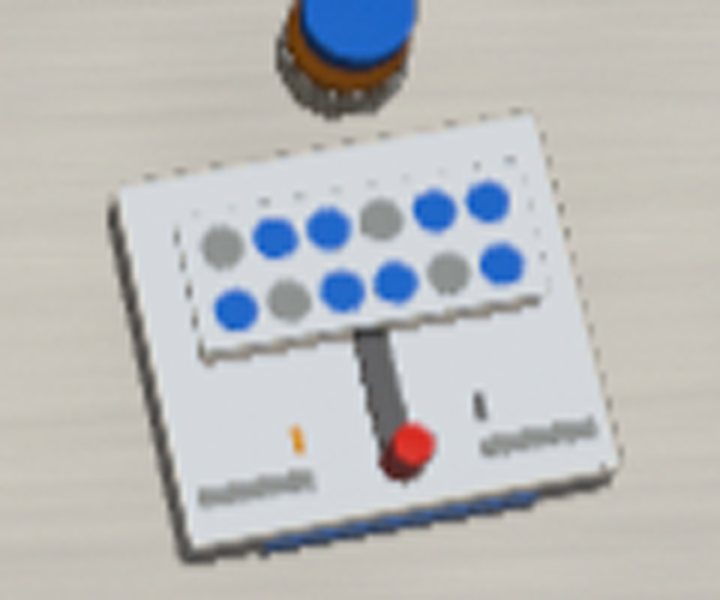

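View pics/scene16.png

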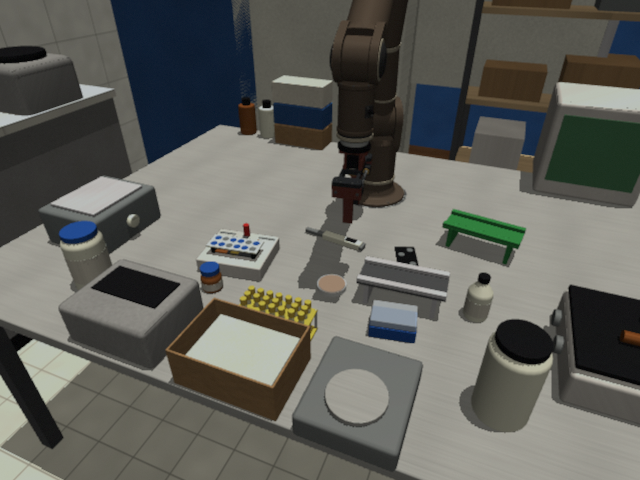

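The tile lies flat on the bridge with spots up. Its centre is about 1.5 mm across and 0.4 mm along from the bridge's middle, and its yaw error is about 1.2°. The knob at (412,445) covers the green mark, at viewer y≈+1 mm, which is the open stop. The bottle, dish, jar, tip box, rack and pipette look unmoved, and the arm is clear. Handing in.

```bash
python3 -c "
from bench import close_job
print(close_job())"
```

```text
the job is handed in; nothing more can be done
None
```

The job is handed in, with the tile on the bridge and the shutter open, about 20 s into the 61 s allowed. No verdict was reported, so these are my own last camera measurements.

**What I did**
1. With the fingers shut, I pushed the tile from behind along the riser until about 54 mm stuck out at the dish end, still flat.
2. I gripped the red knob, drew it 40 mm to the green mark and let go.
3. I gripped the tile across its overhanging end, lifted it level, carried it to the viewer and lowered it to light contact of about 5 N. Then I released it and moved away.

**Last checks (top camera)**

| Check | Measured | Allowed |
|---|---|---|
| Tile centre, across the bridge | 1.5 mm off | 12 mm |
| Tile centre, along the bridge | 0.4 mm off | 18 mm |
| Tile length against the bridge | about 1.2° off | 8° |
| Tile tilt | about 0.01 rad | 0.06 rad |
| Shutter position | about 41 mm | 34 to 46 mm |

- **Other things in the scene:** the bottle, dish, jar, tip box, rack and pipette looked unmoved in the last picture. I did not measure them.
- **Disagreeing reading:** the scene camera's tilt fit gave 0.028 rad, because its crop also took in other parts of the viewer. I relied on the top camera, where the fit matched the tile's real outline.
- **Refused command:** my first move was refused as invalid because I left out zero-valued keys. The arm did not move.

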